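Lay the biscuit packer's tools into the kit tray in order of use

ROBOT

A 7-joint arm with a two-finger parallel gripper is mounted at the origin on a cart in front of the work surface, level with it; the furniture and walls round the work are solid. World frame = base frame: x ahead of the robot, y to its left, z up, the work surface at z = 0. Lengths are in m, angles in rad, forces in N, time in s.
With the tool pointing down it reaches from about 0.425 to 0.925 m from the base axis. Payload 6.8 kg.
Tool frame: the origin (TCP) lies midway between the tips of the shut fingers; the grasp point (between the pads) lies r.grip_point_offset behind it (r.grip_point_offset is the distance from the TCP to the grasp point, in m); z points along the fingers, y is the line along which they close (so a half turn about z gives the same grasp; the last joint's range is limited). The gripper opens to 85 mm and grips with 20 to 120 N. Pads are 22 mm wide; open, the fingers measure 114 mm over their backs; the gripper's body (76 mm by 85 mm) begins 54 mm behind the grasp point. The pads swing forward as they close: fully open they stand 13 mm farther back than shut.
Start: joints at [1.08, 0.477, 0.022, 1.555, -0.011, 1.109, -0.083], TCP at [0.252, -0.626, 0.231] pointing down, gripper open.
Joint ranges: [-2.96, 2.96], [-0.34, 2.1], [-1.41, 1.46], [0.24, 2.44], [-1.37, 4.51], [0.17, 1.92], [-2.96, 2.96]. Speed limits (rad/s): [2.39, 2.39, 3.14, 3.14, 3.14, 3.14, 3.14].

INTERFACE

Orientations are given as a rotation vector (axis times angle).
In Python, from bench import r gives the robot as it stands. The module is installed in compiled form; this text tells all that it offers.
- The arm moves only by the shell command python3 -m crank 'ROWS' [FORCE]. ROWS is JSON, a list of rows, each a list of 5 numbers: the shift along the world's x, y, z in units of 200 mm (1.0 is 200 mm), then the turn about the world's z in units of 45 degrees (1.0 is 45 degrees), then the opening, from -1 (shut) to 1 (fully open). In form: [[dx, dy, dz, turn, jaw], ...]. A call has 1 to 8 rows; each row shifts and turns the commanded pose from where the row before left it; what a row does not reach is not made up. A row lasts 1/12 s, in which the tool goes at most 41.7 mm and 7.16 degrees, less where a joint would pass 70% of its speed; a pose out of reach is approached as far as the arm can. A call with a number of a shift or a turn outside -1 to 1 is refused whole. A call with a gripper value outside its range is refused whole. The fingers move at their own pace and stop on an object; FORCE is the grip in N (left out, the last holds). Time passes only in rows, so rows that do not move let the fingers close. It gives the time, the measured TCP pose, the force, the opening and the grip force at its end, in the units of the state.
- r.get_obs(): the state, without advancing time (a new reading comes with each control period).
- r.grab_frame(name): name is "scene" or "top" or "wrist"; returns the picture (480x640x3 uint8, blue, green, red); there is no depth.
- r.camera_model(name): a dict with "fx", "fy", "cx", "cy" (pixels), "R" (3x3) and "t" (3): a world point X has camera coordinates R X + t. Camera axes: x right, y down, z forward; pixel columns grow to the right and rows downward; lengths in m; the calibration is good to about 2 mm. A picture is of the moment at which its call begins: read the wrist's pose just before it. camera_model takes no time and is no camera call; for the wrist camera it gives the pose at the moment of the call.
- r.hand_in(): hands the job in; it is judged then, once.
The state is a dict: "clock": time; "joints": joint angles; "qvel": joint speeds; "tau": joint torques, N m; "tcp_pos": TCP position; "orientation": TCP orientation; "contact_force": force on the tool from outside, world axes, zero at the start; "moment": the same for the moment, N m; "grip_width": finger opening in m; "gripper_force": force on a finger pad.
Only numpy, scipy, OpenCV 4.12 (cv2) and the standard library are available. Lean on these libraries where they do the work, as an engineer would, in place of code of your own. Each camera call takes 0.05 s, during which the arm holds its last target. There are 200 camera calls.

TASK

Set out the packing tools: lay the scraper, the tongs and the thick marker lengthwise in the three compartments of the grey kit tray, one in the middle of each, in their order of use starting from the side of the tray that has the loop handle: scraper next to the handle, tongs in the middle, marker next to the flat wooden tab. Lay them down flat, do not drop them in, let go of them, and leave the slim red pen, the tally counter and the dial timer where they are.

Things in the scene. Friction and masses are not known exactly. Their poses are not given: they have to be found in the camera images.
- scraper: Flat scraper, 208 mm long, lying flat. Origin on the underside at mid length; y axis along it towards the end of the red handle, z up. Handle: y = -24 to 104 mm, 20 mm wide, 16 mm high. Blade: y = -104 to -19 mm, 56 mm wide, 2 mm thick, low on the table. It balances at about y = +15 mm: grip it there, across the handle.
- tongs: Steel tongs, closed and rigid, 214 mm long, at most 37 mm wide (across both arms, at the middle), 19 mm high, lying flat. Origin on the underside at mid length; y axis along the tongs, z up. Grip across both arms at the origin; they do not give.
- marker: Thick marker pen, white with a black cap, 135 mm long, 17 mm wide, 16 mm high, lying flat. Origin on the underside at mid length; y axis along the pen.
- kit_tray: Shallow grey tray, fixed, 244 (x) by 225 mm (y). Origin under its centre on the table; floor 4 mm thick. Three equal compartments along x, each 238 x 71 mm inside, centre lines at y = -74, 0, +74 mm. Walls 3 mm thick, 14 mm high; but over the middle 128 mm of x the partitions are left out (room for fingers) and the outer sides are 7 mm high.
- loop_handle: Dark steel wire loop, 65 x 28 mm, 12 mm high, lying flat, fixed outside one of the two sides of the tray that run along the compartments (at y = +128 or -128 mm, x = -85 mm of the tray). It marks where the order of use begins. Origin at its centre, on the table.
- label_tab: Flat brown wooden tab, 62 x 26 mm and 8 mm high, fixed outside the tray's other side (same place as the loop, mirrored). It marks the side where the order ends. Origin at its centre, on the table.
- red_pen: Slim red ballpoint pen, 145 mm long, 12 mm wide, 9 mm high, lying flat; not wanted in the tray, to be left alone. Origin on the underside at mid length.
- tally_counter: Small hand tally counter, 26 x 50 mm and 56 mm high, standing; to be left alone. Origin under its middle.
- dial_timer: Round kitchen timer with a red dial, 64 mm across, 37 mm high; to be left alone. Origin under its middle.

How it is judged:
By the outcome, as a careful person would: the job done as asked, in the order asked, and still so for the second after the job is handed in, with the robot touching nothing.
It also fails if it takes over 80 s, if anything falls off the work surface, if the arm or the gripper's body presses on something with over 40 N, if the wrist force passes 120 N, or if a joint passes its speed limit or range.

## Working session

There is one attempt and no reset: what is moved stays moved. The work goes in short steps, Python scripts to look and compute and a shell command to move; the robot and the scene stay as the last step left them, time stands still between calls to the robot, and variables do not carry over. Pictures are saved under pics/ and viewed, at most 14 in all, crops included, and the job is handed in when it is done.

```bash
mkdir -p pics; python3 - <<'E'
from bench import r
import cv2
for n in("top","scene"):
    cv2.imwrite(f"pics/{n}0.png",r.grab_frame(n))
    m=r.camera_model(n);print(n,m)
o=r.get_obs();print(o["clock"],o["tcp_pos"],o["orientation"],o["grip_width"],r.grip_point_offset)
E
```

```text
top {'fx': 595.3198404998674, 'fy': 595.3198404998674, 'cx': 306.5287118309728, 'cy': 248.28630523753108, 'R': array([[ 0.02079327, -0.99974407, -0.00891268],
       [-0.99902907, -0.02043042, -0.03903223],
       [ 0.03884015,  0.00971564, -0.9991982 ]]), 't': array([0.01770669, 0.45913097, 1.01213561])}
scene {'fx': 564.2787972900159, 'fy': 564.2787972900159, 'cx': 320.81774898276865, 'cy': 244.76888645406382, 'R': array([[ 0.72686097, -0.68675715,  0.0061445 ],
       [-0.39910983, -0.42966339, -0.81000044],
       [ 0.55891366,  0.58630537, -0.58639708]]), 't': array([-0.33709462,  0.21858269,  0.73747414])}
0.1 [ 0.25190381 -0.62564785  0.23041275] [-3.08262787e+00 -5.97379644e-01  7.19325584e-04] 0.08508868003997848 0.0187
```

View pics/top0.png

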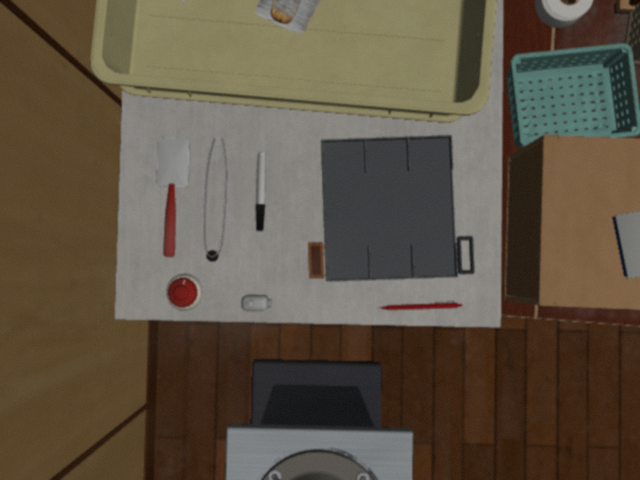

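View pics/scene0.png

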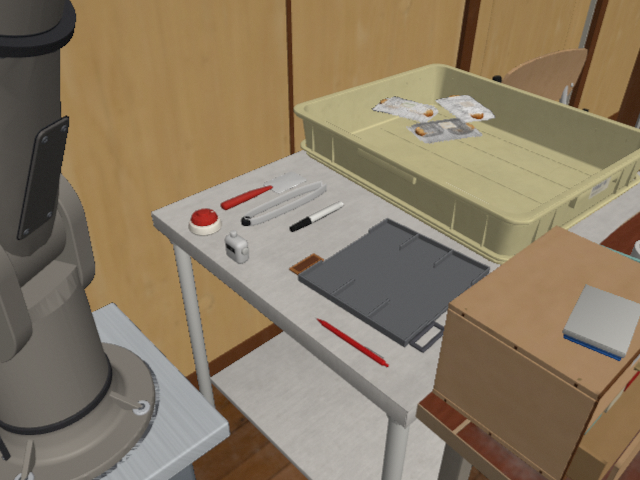

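The top view shows the scraper (170,200), tongs (216,200) and marker (260,190), all roughly along world x. The tray is at (388,208), with the loop on its right side (465,255), which is −y, and the tab on its left (316,260). The scene view agrees and shows a box to the right of the tray and a crate beyond the far edge.

```bash
cat > h.py <<'E'
from bench import r
import cv2, numpy as np
def ray(n,uv,z,m=None):
    m=m or r.camera_model(n)
    d=m["R"].T@np.array([(uv[0]-m["cx"])/m["fx"],(uv[1]-m["cy"])/m["fy"],1]); c=-m["R"].T@m["t"]
    return c+d*(z-c[2])/d[2]
def tri(a,b):
    A=[];B=[]
    for n,uv in(("top",a),("scene",b)):
        m=r.camera_model(n)
        for k,(f,c) in enumerate((("fx","cx"),("fy","cy"))):
            q=(uv[k]-m[c])/m[f]; A.append(m["R"][k]-q*m["R"][2]); B.append(q*m["t"][2]-m["t"][k])
    return np.linalg.lstsq(np.array(A),np.array(B),rcond=None)[0]
def blob(mask,x0,y0,x1,y1):
    k=np.zeros_like(mask);k[y0:y1,x0:x1]=mask[y0:y1,x0:x1]
    cs,_=cv2.findContours(k,cv2.RETR_EXTERNAL,cv2.CHAIN_APPROX_NONE)
    return max(cs,key=lambda c:cv2.contourArea(c)+len(c))
def axis(cs,z,n="top",m=None):
    """principal axis, centre of extent, length, width on plane z"""
    p=np.array([ray(n,c,z,m)[:2] for c in cs.reshape(-1,2)])
    c,(w,h),a=cv2.minAreaRect((p*1000).astype(np.float32))
    if w<h:w,h,a=h,w,a+90
    return np.round(c,1),round(w,1),round(h,1),round((a+90)%180-90,2)
def yaw():
    R=cv2.Rodrigues(np.array(r.get_obs()["orientation"]))[0]
    return np.degrees(np.arctan2(R[1,1],R[0,1])), R
E
python3 - <<'E'
from h import *
im=cv2.imread("pics/top0.png");hsv=cv2.cvtColor(im,cv2.COLOR_BGR2HSV)
red=cv2.inRange(hsv,(0,120,60),(10,255,255))|cv2.inRange(hsv,(170,120,60),(180,255,255))
print("handle",axis(blob(red,155,170,185,265),.010))
g=cv2.cvtColor(im,cv2.COLOR_BGR2GRAY); bg=cv2.medianBlur(g,61)
d=cv2.absdiff(g,bg)
print("bg",bg[200,190],bg[200,240])
t=(d>12).astype(np.uint8)*255
ker=np.ones((3,3),np.uint8)
print("tongs",axis(blob(cv2.morphologyEx(t,cv2.MORPH_CLOSE,np.ones((5,5),np.uint8)),198,130,235,268),.010))
print("marker",axis(blob(t,248,143,275,238),.008))
print("blade",axis(blob(cv2.morphologyEx((d>5).astype(np.uint8)*255,cv2.MORPH_OPEN,ker),150,130,197,182),.002))
dk=cv2.inRange(g,0,110)
print("tray",axis(blob(cv2.morphologyEx(dk,cv2.MORPH_OPEN,np.ones((15,15),np.uint8)),318,125,475,290),.010))
print("tab",ray("top",(316,260),.008),"loop",ray("top",(465,255),.01))
print("box",tri((545,300),(448,302)),tri((545,137),(566,232)), "crate rim",tri((93,78),(297,107)),tri((487,105),(513,222)))
vis=cv2.resize(np.hstack([im[120:330,110:490]]),None,fx=2,fy=2,interpolation=cv2.INTER_CUBIC)
cv2.imwrite("pics/z1.png",vis)
E
```

```text
handle (array([503.5, 263.9]), 122.5, 15.5, 1.69)
bg 130 130
tongs (array([538.9, 187. ]), 214.3, 39.3, -0.99)
marker (array([555.2, 110.3]), 136.9, 19.0, 1.35)
blade (array([604.9, 248.3]), 67.4, 25.1, -2.92)
tray (array([ 531.3, -110.3]), 246.2, 246.1, 3.0)
tab [0.43893477 0.01051663 0.008     ] loop [ 0.45268889 -0.24384752  0.01      ]
box [ 0.38077791 -0.3146581   0.16676251] [ 0.62766701 -0.32710438  0.15499824] crate rim [0.72008054 0.36158315 0.1110263 ] [ 0.67571106 -0.24057551  0.11300226]
```

View pics/z1.png

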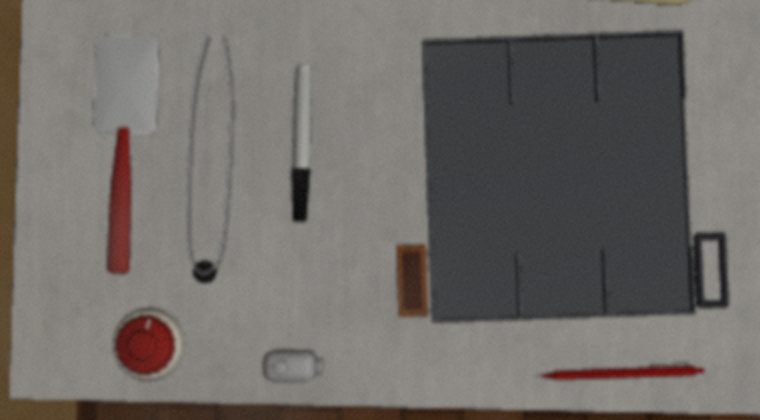

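The crop shows the tools clearly, and the tray corners are at about (423,40), (682,32), (694,312) and (433,321). The tray mask picked up the loop, so I'll use the corners instead. The scraper handle is tapered, so I'll use moments for it.

```bash
python3 - <<'E'
from h import *
im=cv2.imread("pics/top0.png");hsv=cv2.cvtColor(im,cv2.COLOR_BGR2HSV)
C=[ray("top",(110+u/2,120+v/2),.014)[:2]*1000 for u,v in((423,40),(682,32),(694,312),(433,321))]
C=np.array(C);print("tray corners",C.round(0).tolist(),"ctr",C.mean(0).round(1))
for a,b in((0,1),(1,2),(2,3),(3,0)):
    d=C[b]-C[a];print(np.linalg.norm(d).round(1),np.degrees(np.arctan2(d[1],d[0])).round(2))
red=cv2.inRange(hsv,(0,120,60),(10,255,255))|cv2.inRange(hsv,(170,120,60),(180,255,255))
def line(mask,x0,y0,x1,y1,z):
    ys,xs=np.nonzero(mask[y0:y1,x0:x1]);p=np.array([ray("top",(x+x0,y+y0),z)[:2]*1000 for x,y in zip(xs,ys)]).astype(np.float32)
    l=cv2.fitLine(p,cv2.DIST_L2,0,.01,.01).ravel();return p.mean(0).round(1),p.min(0).round(),p.max(0).round(),np.degrees(np.arctan(l[1]/l[0])).round(2)
print("handle",line(red,155,170,185,265,.010))
g=cv2.cvtColor(im,cv2.COLOR_BGR2GRAY);d=cv2.absdiff(g,cv2.medianBlur(g,61))
for u,v in((93,38),(158,38),(156,132),(93,132)):print("blade",ray("top",(110+u/2,120+v/2),.002).round(4))
print("tongs",line((d>12),198,130,235,268,.010));print("marker",line(d>12,248,143,275,238,.008))
print("yaw",yaw()[0])
E
```

```text
tray corners [[645.0, 5.0], [656.0, -217.0], [417.0, -230.0], [404.0, -8.0]] ctr [ 530.6 -112.3]
222.3 -87.14
240.1 -176.92
221.9 93.17
241.3 3.16
handle (array([497.7, 263.1], dtype=float32), array([442., 255.], dtype=float32), array([565., 271.], dtype=float32), np.float32(-0.3))
blade [0.6442 0.2928 0.002 ]
blade [0.6453 0.236  0.002 ]
blade [0.563  0.2354 0.002 ]
blade [0.5619 0.2902 0.002 ]
tongs (array([525.3, 188. ], dtype=float32), array([432., 167.], dtype=float32), array([646., 207.], dtype=float32), np.float32(-0.74))Traceback (most recent call last):
  File "<stdin>", line 14, in <module>
  File "<stdin>", line 9, in line
  File "h.py", line 4, in ray
    m=m or r.camera_model(n)
           ~~~~~~~~~~~~~~^^^
ValueError: time passes only in moves, steps and waits
```

```bash
python3 -m crank '[[0.1,0.1,0.045,-0.061,1],[0.1,0.1,0.045,-0.061,1],[0.1,0.1,0.045,-0.061,1],[0.1,0.1,0.045,-0.061,1],[0.1,0.1,0.045,-0.061,1],[0.1,0.1,0.045,-0.061,1],[0.1,0.1,0.045,-0.061,1],[0.1,0.1,0.045,-0.061,1]]' 30
python3 -m crank '[[0.03,0.18,0,0,1],[0.03,0.18,0,0,1],[0.03,0.18,0,0,1],[0.03,0.18,0,0,1],[0.03,0.18,0,0,1],[0.03,0.18,0,0,1],[0.03,0.18,0,0,1],[0.03,0.18,0,0,1]]'
python3 -m crank '[[0.03,0.18,0,0,1],[0.03,0.18,0,0,1],[0.03,0.18,0,0,1],[0.03,0.18,0,0,1],[0.03,0.18,0,0,1],[0.03,0.18,0,0,1],[0.03,0.18,0,0,1],[0.03,0.18,0,0,1],[0,0,0,0,1]]' || true
python3 -c "
from h import *
print(yaw()[0],r.get_obs()['tcp_pos'])"
```

```text
clock: 0.77
tcp_pos: [0.4128, -0.4648, 0.3033]
orientation: [-3.141, 0.004, 0.001]
contact_force: [-0.4, -0.7, 0.2]
grip_width: 0.0854
gripper_force: 0.0
clock: 1.43
tcp_pos: [0.4598, -0.1764, 0.3031]
orientation: [3.141, -0.001, -0.001]
contact_force: [0.8, 0.1, 0.6]
grip_width: 0.0853
gripper_force: 0.0
-90.03206836325539 [ 0.45979652 -0.17635363  0.303123  ]validation failed for argument at $...
```

```bash
python3 -m crank '[[0.021,0.137,0,0,1],[0.021,0.137,0,0,1],[0.021,0.137,0,0,1],[0.021,0.137,0,0,1],[0.021,0.137,0,0,1],[0.021,0.137,0,0,1],[0.021,0.137,0,0,1],[0.021,0.137,0,0,1]]'
python3 -m crank '[[0.021,0.137,-0.08,0,1],[0.021,0.137,-0.08,0,1],[0.021,0.137,-0.08,0,1],[0.021,0.137,-0.08,0,1],[0.021,0.137,-0.08,0,1],[0.021,0.137,-0.08,0,1],[0.021,0.137,-0.08,0,1],[0.021,0.137,-0.08,0,1]]'
python3 -m crank '[[0,0,0,0,1],[0,0,0,0,1]]'
python3 - <<'E'
from h import *
m=r.camera_model("wrist");cv2.imwrite("pics/w1.png",r.grab_frame("wrist"))
import pickle;pickle.dump(m,open("w1.pkl","wb"))
o=r.get_obs();print(o["tcp_pos"],yaw()[0])
p=np.array([.528,.263,.016]);c=m["R"]@p+m["t"];print(c,c[0]/c[2]*m["fx"]+m["cx"],c[1]/c[2]*m["fy"]+m["cy"])
E
```

```text
clock: 2.1
tcp_pos: [0.4934, 0.0423, 0.303]
orientation: [3.141, -0.001, -0.001]
contact_force: [0.6, -0.3, 0.3]
grip_width: 0.0852
gripper_force: 0.0
clock: 2.77
tcp_pos: [0.5272, 0.2613, 0.1741]
orientation: [3.141, -0.001, -0.001]
contact_force: [0.7, -0.2, -0.0]
grip_width: 0.0855
gripper_force: 0.0
clock: 2.93
tcp_pos: [0.526, 0.2616, 0.1738]
orientation: [3.141, 0.004, -0.005]
contact_force: [-0.0, -1.1, 0.2]
grip_width: 0.0855
gripper_force: 0.0
[0.52682844 0.26014467 0.17457474] -89.97083268755739
[-0.00194767 -0.02022846  0.30970257] 315.3915803982447 207.74980111683024
```

View pics/w1.png

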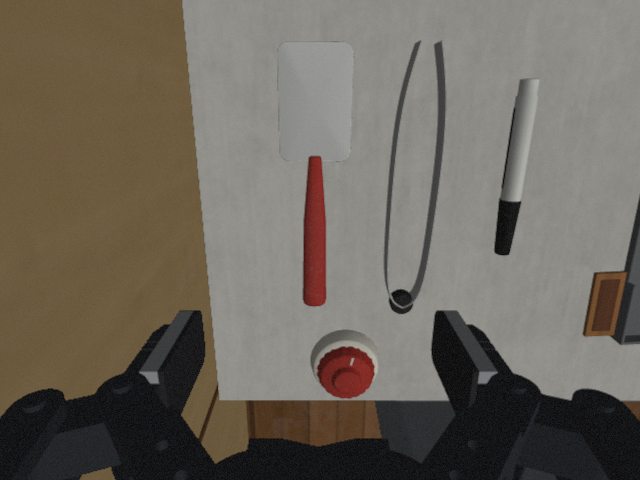

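The wrist view shows the scraper blade end at (316,42) and handle end at (315,305). The tongs tips are at (430,42) with the hinge end at (401,312). The marker runs from (528,79) to (503,254), and the gap between the fingers is centred at about x=319.

```bash
python3 - <<'E'
from h import *
import pickle;m=pickle.load(open("w1.pkl","rb"))
for n,u,v,z in(("blade tip",316,42,.002),("blade base",316,161,.002),("handle top",315,157,.01),("handle end",315,303,.008),("tongs tipL",418,42,.01),("tongs tipR",439,42,.01),("tongs hinge end",401,312,.01),("tongs L mid",388,180,.01),("tongs R mid",440,170,.01),("marker top",528,79,.008),("marker bot",503,254,.008),("timer",346,360,.02)):
    print(n,(ray("wrist",(u,v),z,m)*1000).round(1))
E
```

```text
blade tip [646.7 262.6   2. ]
blade base [562.1 262.6   2. ]
handle top [566.3 263.3  10. ]
handle end [440.7 263.4   8. ]
tongs tipL [645.8 191.5  10. ]
tongs tipR [645.9 176.9  10. ]
tongs hinge end [433.2 188.8  10. ]
tongs L mid [548.7 206.8  10. ]
tongs R mid [556.5 167.2  10. ]
marker top [622.  109.7   8. ]
marker bot [486.5 107.4   8. ]
timer [391.2 236.1  20. ]
```

```bash
python3 -m crank '[[0.008,0.012,-0.1,0,0.1],[0,0,-0.1,0,0.1],[0,0,-0.1,0,0.1],[0,0,-0.1,0,0.1],[0,0,-0.1,0,0.1],[0,0,-0.1,0,0.1],[0,0,-0.1,0,0.1],[0,0,-0.1,0,0.1]]' 40
python3 -m crank '[[0,0,-0.027,0,0.1],[0,0,-0.027,0,0.1],[0,0,0,0,0.1],[0,0,0,0,0.1]]'
python3 -m crank '[[0,0,0,0,-1],[0,0,0,0,-1],[0,0,0,0,-1],[0,0,0,0,-1],[0,0,0,0,-1],[0,0,0,0,-1]]'
```

```text
clock: 3.65
tcp_pos: [0.5301, 0.2607, 0.0154]
orientation: [3.141, -0.005, 0.003]
contact_force: [0.7, -0.1, 0.1]
grip_width: 0.0468
gripper_force: 0.0
clock: 3.98
tcp_pos: [0.5297, 0.2625, 0.0056]
orientation: [-3.141, 0.002, -0.002]
contact_force: [0.2, 0.2, 0.0]
grip_width: 0.0468
gripper_force: 0.0
clock: 4.48
tcp_pos: [0.5295, 0.263, 0.0056]
orientation: [-3.141, 0.001, -0.002]
contact_force: [-0.6, -1.0, 5.7]
grip_width: 0.0143
gripper_force: 38.8
```

```bash
python3 -m crank '[[0,0,0.05,0,-1],[0,0,0.1,0,-1],[0,0,0.15,0,-1],[0,0,0.15,0,-1],[0,0,0,0,-1]]'
python3 -m crank '[[0,-0.07,0,0,-1],[0,-0.15,0,0.01,-1],[0,-0.15,0,0.01,-1],[0,-0.15,0,0.01,-1],[0,-0.15,0,0.01,-1],[0,-0.15,0,0.01,-1],[0,-0.15,0,0.01,-1],[0,-0.15,0,0.01,-1]]'
python3 -m crank '[[-0.009,-0.15,0,0,-1],[-0.009,-0.15,0,0,-1],[-0.009,-0.15,0,0,-1],[-0.009,-0.15,0,0,-1],[-0.009,-0.15,0,0,-1],[0,-0.15,0,0,-1],[0,-0.15,0,0,-1],[0,-0.08,0,0,-1]]'
python3 -m crank '[[0,0,0,0,-1],[0,0,0,0,-1],[0,0,0,0,-1]]'
python3 - <<'E'
from h import *
m=r.camera_model("wrist");cv2.imwrite("pics/w2.png",r.grab_frame("wrist"))
import pickle;pickle.dump(m,open("w2.pkl","wb"))
o=r.get_obs();print(o["tcp_pos"],yaw()[0])
E
```

```text
clock: 4.9
tcp_pos: [0.5321, 0.2649, 0.1009]
orientation: [-3.137, 0.001, -0.013]
contact_force: [1.5, 0.9, -0.9]
grip_width: 0.0141
gripper_force: 38.9
clock: 5.57
tcp_pos: [0.5276, 0.036, 0.0938]
orientation: [3.14, 0.085, -0.003]
contact_force: [1.5, 0.2, -1.3]
grip_width: 0.014
gripper_force: 38.9
clock: 6.23
tcp_pos: [0.5177, -0.1925, 0.0937]
orientation: [3.139, 0.078, -0.004]
contact_force: [-0.3, 0.1, -0.5]
grip_width: 0.0142
gripper_force: 38.9
clock: 6.48
tcp_pos: [0.5192, -0.1865, 0.094]
orientation: [-3.139, -0.087, 0.002]
contact_force: [-0.3, 1.6, -1.0]
grip_width: 0.0138
gripper_force: 38.9
[ 0.51950302 -0.18593272  0.09418422] -86.78025834729908
```

View pics/w2.png

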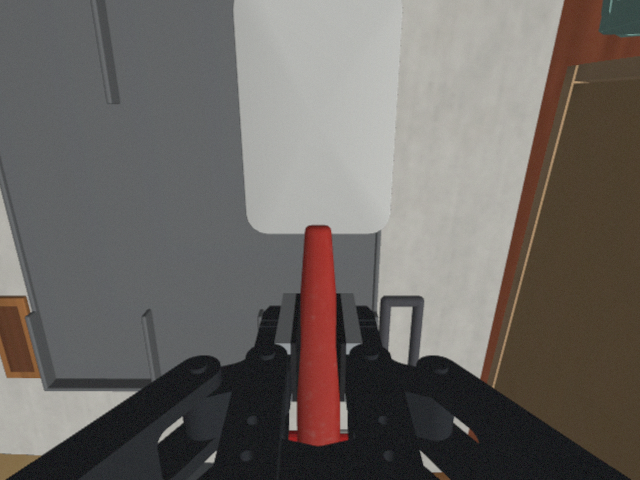

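The scraper is held in line with the gripper, over the loop-side compartment. The near partition end is at (148,312) and the far one at (113,103), and the blade base spans (246..391, 215).

```bash
python3 - <<'E'
from h import *
import pickle;m=pickle.load(open("w2.pkl","rb"))
for n,u,v,z in(("near part exp 465,-78.5",148,312,.014),("far part exp 593,-71.6",113,103,.014),("near-left corner",45,388,.014),("loop ctr",402,332,.012)):
    print(n,(ray("wrist",(u,v),z,m)*1000).round(1))
for v,w in((215,391-246),(20,401-236)):
    D=m["fx"]*56/w; d=np.array([(318-m["cx"])/m["fx"],(v-m["cy"])/m["fy"],1])*D/1000
    print("blade row",v,((m["R"].T@(d-m["t"]))*1000).round(1))
for v in(235,400):print("handle",(ray("wrist",(318,v),.1,m)*1000).round(1))
E
```

```text
near part exp 465,-78.5 [468.4 -82.4  14. ]
far part exp 593,-71.6 [593.3 -74.   14. ]
near-left corner [406.2  -8.1  14. ]
loop ctr [ 461.5 -244.5   12. ]
blade row 215 [ 558.6 -184.9   88.1]
blade row 20 [ 626.3 -181.2   85.1]
handle [ 554.4 -185.1  100. ]
handle [ 481.5 -189.1  100. ]
```

```bash
python3 -m crank '[[0.005,-0.008,-0.09,0,-1],[0,0,-0.09,0,-1],[0,0,-0.09,0,-1],[0,0,-0.06,0,-1],[0,0,-0.04,0,-1],[0,0,-0.03,0,-1],[0,0,-0.01,0,-1],[0,0,0,0,-1]]'
python3 -m crank '[[0,0,0,0,-1],[0,0,0,0,-1]]'
```

```text
clock: 7.2
tcp_pos: [0.5211, -0.1887, 0.0125]
orientation: [-3.14, -0.086, 0.0]
contact_force: [0.4, 0.6, -0.8]
grip_width: 0.0141
gripper_force: 38.9
clock: 7.37
tcp_pos: [0.5215, -0.1891, 0.0132]
orientation: [3.14, 0.085, 0.002]
contact_force: [-0.5, -0.5, -0.5]
grip_width: 0.0137
gripper_force: 38.9
```

Still about 3 mm above the floor, so I'll ease down, release and lift.

```bash
python3 -m crank '[[0,0.003,-0.006,0,-1],[0,0,-0.006,0,-1],[0,0,-0.004,0,-1],[0,0,0,0,-1]]'
python3 -m crank '[[0,0,0,0,-0.4],[0,0,0,0,-0.2],[0,0,0,0,0],[0,0,0,0,0],[0,0,0,0,0]]'
python3 -m crank '[[0,0,0.1,0,0],[0,0,0.15,0,0],[0,0,0.15,0,0],[0,0,0.15,0,0],[0,0,0.15,0,0],[0,0,0,0,0]]'
python3 - <<'E'
from h import *
m=r.camera_model("wrist");cv2.imwrite("pics/w3.png",r.grab_frame("wrist"))
import pickle;pickle.dump(m,open("w3.pkl","wb"))
o=r.get_obs();print(o["tcp_pos"],yaw()[0])
E
```

```text
clock: 7.7
tcp_pos: [0.5211, -0.1884, 0.0096]
orientation: [3.14, 0.086, 0.001]
contact_force: [0.5, 1.0, 2.4]
grip_width: 0.0139
gripper_force: 39.3
clock: 8.12
tcp_pos: [0.5209, -0.1884, 0.0093]
orientation: [-3.14, -0.086, 0.0]
contact_force: [0.7, -1.1, -0.4]
grip_width: 0.0426
gripper_force: 0.0
clock: 8.62
tcp_pos: [0.5245, -0.1891, 0.1552]
orientation: [3.137, 0.085, 0.014]
contact_force: [1.2, -0.0, -0.1]
grip_width: 0.0428
gripper_force: 0.0
[ 0.52319052 -0.18893039  0.15258901] -86.89653434730984
```

View pics/w3.png

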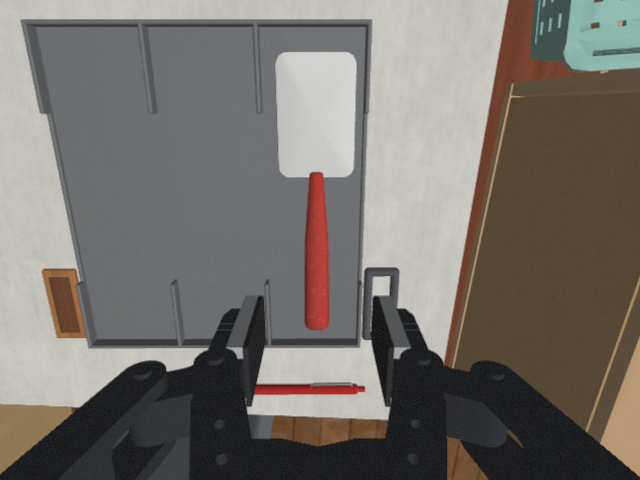

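The scraper lies flat in the loop-side compartment: blade (276..356, 52), handle end (316,328). The tray's outer corners are at (24,21), (371,20), (359,347) and (90,348).

```bash
python3 - <<'E'
from h import *
import pickle;m=pickle.load(open("w3.pkl","rb"))
C=np.array([(ray("wrist",p,.014,m)*1000)[:2] for p in((24,21),(371,20),(359,347),(90,348))]);print(C.round(1).tolist(),C.mean(0))
for a,b in((0,1),(1,2),(2,3),(3,0)):
    d=C[b]-C[a];print(np.linalg.norm(d).round(1),np.degrees(np.arctan2(d[1],d[0])).round(2))
c=C.mean(0);t=np.radians(3.1);R=np.array([[np.cos(t),np.sin(t)],[-np.sin(t),np.cos(t)]])
for n,u,v,z in(("bladeL",276,55,.006),("bladeR",356,55,.006),("tip",316,52,.006),("baseL",279,172,.006),("baseR",354,172,.006),("end",316,328,.012),("partfar",261,113,.014),("partnear",267,280,.014),("partfar2",152,113,.014)):
    p=(ray("wrist",(u,v),z,m)*1000)[:2];print(n,p.round(1),"tray",(R@(p-c)).round(1))
E
```

```text
[[645.2, 4.1], [657.8, -217.0], [416.1, -229.9], [403.9, -8.4]] [ 530.74051074 -112.80498906]
221.5 -86.75
242.0 -176.94
221.9 93.17
241.7 2.96
bladeL [ 634.8 -156. ] tray [101.5 -48.8]
bladeR [ 637.7 -209.8] tray [ 101.5 -102.6]
tip [ 638.1 -182.8] tray [103.4 -75.7]
baseL [ 556.1 -159.9] tray [ 22.7 -48.4]
baseR [ 559.  -214.9] tray [  22.7 -103.4]
end [ 430.9 -193.6] tray [-104.   -75.3]
partfar [ 597.  -147.4] tray [ 64.3 -38.1]
partnear [ 472.7 -153.2] tray [-60.2 -37.2]
partfar2 [593.1 -73.2] tray [64.4 36.2]
```

```bash
python3 -m crank '[[0.006,0.07,0,-0.012,0.5],[0.01,0.13,0,-0.012,0.5],[0.01,0.13,0,-0.012,0.5],[0.01,0.13,0,-0.012,0.5],[0.01,0.13,0,-0.012,0.5],[0.01,0.13,0,-0.012,0.5],[0.01,0.13,0,-0.012,0.5],[0.01,0.13,0,-0.012,0.5]]'
python3 -m crank '[[0,0.13,0,0,0.5],[0,0.13,0,0,0.5],[0,0.13,0,0,0.5],[0,0.13,0,0,0.5],[0,0.13,0,0,0.5],[0,0.13,0,0,0.5],[0,0.1,0,0,0.5],[0,0.02,0,0,0.5]]'
python3 -m crank '[[0,0,-0.09,0,0.5],[0,0,-0.1,0,0.5],[0,0,-0.1,0,0.5],[0,0,-0.1,0,0.5],[0,0,0,0,0.5],[0,0,0,0,0.5]]'
```

```text
clock: 9.33
tcp_pos: [0.5353, 0.0087, 0.148]
orientation: [3.141, -0.034, -0.003]
contact_force: [-0.3, -0.0, 0.4]
grip_width: 0.0638
gripper_force: 0.0
clock: 10.0
tcp_pos: [0.5347, 0.1922, 0.1483]
orientation: [-3.139, 0.024, 0.002]
contact_force: [-0.4, 0.7, 0.2]
grip_width: 0.0642
gripper_force: 0.0
clock: 10.5
tcp_pos: [0.535, 0.1863, 0.0699]
orientation: [3.14, -0.034, -0.005]
contact_force: [-0.2, -0.5, 0.7]
grip_width: 0.0642
gripper_force: 0.0
```

```bash
python3 -m crank '[[0.023,0.002,-0.08,0,0.5],[0,0,-0.08,0,0.5],[0,0,-0.08,0,0.5],[0,0,-0.06,0,0.5],[0,0,-0.03,0,0.5],[0,0,0,0,0.5],[0,0,0,0,0.5]]' 50
python3 -m crank '[[0,0,0,0,-1],[0,0,0,0,-1],[0,0,0,0,-1],[0,0,0,0,-1],[0,0,0,0,-1]]'
```

```text
clock: 11.08
tcp_pos: [0.5411, 0.1882, 0.0059]
orientation: [-3.141, 0.033, -0.001]
contact_force: [0.6, -0.1, 0.6]
grip_width: 0.0642
gripper_force: 0.0
clock: 11.5
tcp_pos: [0.5415, 0.1884, 0.0065]
orientation: [-3.141, 0.033, -0.003]
contact_force: [-1.4, -1.1, 6.3]
grip_width: 0.0346
gripper_force: 50.2
```

```bash
python3 -m crank '[[0,0,0.05,0,-1],[0,0,0.1,0,-1],[0,0,0.15,0,-1],[0,0,0.1,0,-1],[0,0,0,0,-1]]'
python3 -m crank '[[-0.006,-0.08,0,0.012,-1],[-0.006,-0.12,0,0.012,-1],[-0.006,-0.12,0,0.012,-1],[-0.006,-0.12,0,0.012,-1],[-0.006,-0.12,0,0.012,-1],[-0.005,-0.12,0,0.012,-1],[-0.005,-0.12,0,0.012,-1],[-0.005,-0.12,0,0.012,-1]]'
python3 -m crank '[[0,-0.12,0,0,-1],[0,-0.12,0,0,-1],[0,-0.12,0,0,-1],[0,-0.12,0,0,-1],[0,-0.07,0,0,-1],[0,-0.035,0,0,-1],[0,0,0,0,-1],[0,0,0,0,-1]]'
python3 - <<'E'
from h import *
m=r.camera_model("wrist");cv2.imwrite("pics/w4.png",r.grab_frame("wrist"))
import pickle;pickle.dump(m,open("w4.pkl","wb"))
o=r.get_obs();print(o["tcp_pos"],yaw()[0])
E
```

```text
clock: 11.92
tcp_pos: [0.5434, 0.1894, 0.0903]
orientation: [-3.139, 0.033, -0.011]
contact_force: [0.9, 0.8, -0.3]
grip_width: 0.035
gripper_force: 50.2
clock: 12.58
tcp_pos: [0.5313, 0.0028, 0.0854]
orientation: [3.14, 0.086, -0.0]
contact_force: [0.9, -0.4, -0.2]
grip_width: 0.0351
gripper_force: 50.2
clock: 13.25
tcp_pos: [0.5316, -0.1122, 0.0853]
orientation: [-3.14, -0.086, 0.0]
contact_force: [0.3, 0.6, -0.5]
grip_width: 0.0348
gripper_force: 50.2
[ 0.53176099 -0.11149512  0.08536824] -86.79806252484663
```

View pics/w4.png

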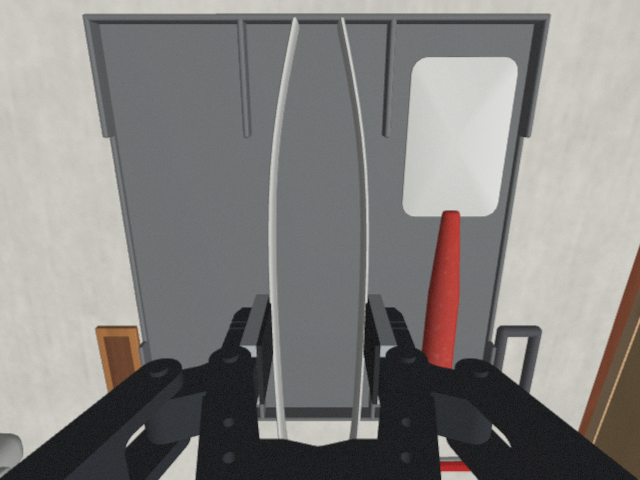

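The tongs are held straight over the middle compartment, with tips at (297,18) and (343,18), midway between the partitions. Checking the tip position before lowering.

```bash
python3 - <<'E'
from h import *
import pickle;m=pickle.load(open("w4.pkl","rb"))
c=np.array([530.8,-112.7]);t=np.radians(3.05);R=np.array([[np.cos(t),np.sin(t)],[-np.sin(t),np.cos(t)]])
for n,u,v,z in(("tipL",297,18,.089),("tipR",343,18,.089),("armsL",270,220,.089),("armsR",366,220,.089),("nearL",283,438,.089),("nearR",353,438,.089),("part",248,136,.014),("part",388,136,.014)):
    p=(ray("wrist",(u,v),z,m)*1000)[:2];print(n,"tray",(R@(p-c)).round(1))
E
python3 -m crank '[[0,-0.003,-0.09,0,-1],[0,0,-0.09,0,-1],[0,0,-0.08,0,-1],[0,0,-0.06,0,-1],[0,0,-0.03,0,-1],[0,0,0,0,-1],[0,0,0,0,-1]]'
```

```text
tipL tray [106.6   6.5]
tipR tray [106.6  -7.8]
armsL tray [41.1 17.3]
armsR tray [ 41.1 -17.5]
nearL tray [-59.5  15.3]
nearR tray [-59.4 -15.6]
part tray [64.7 36.5]
part tray [ 64.7 -36.6]
clock: 13.88
tcp_pos: [0.532, -0.1129, 0.0155]
orientation: [-3.14, -0.087, -0.0]
contact_force: [0.6, 1.1, -0.8]
grip_width: 0.0347
gripper_force: 50.2
```

```bash
python3 -m crank '[[0,0,-0.01,0,-1],[0,0,-0.01,0,-1],[0,0,-0.007,0,-1],[0,0,0,0,-1],[0,0,0,0,-1]]'
python3 -m crank '[[0,0,0,0,0],[0,0,0,0,0.1],[0,0,0,0,0.2],[0,0,0,0,0.2],[0,0,0,0,0.2]]'
python3 -m crank '[[0,0,0.08,0,0.2],[0,0,0.15,0,0.2],[0,0,0.15,0,0.2],[0,0,0.15,0,0.2],[0,0,0,0,0.1],[0,0,0,0,0.1]]'
```

```text
clock: 14.3
tcp_pos: [0.5322, -0.1137, 0.0105]
orientation: [3.14, 0.085, 0.002]
contact_force: [-0.5, -0.3, 3.6]
grip_width: 0.0344
gripper_force: 50.6
clock: 14.72
tcp_pos: [0.5316, -0.1136, 0.0098]
orientation: [-3.14, -0.085, 0.0]
contact_force: [-0.0, 0.4, -0.5]
grip_width: 0.0512
gripper_force: 0.0
clock: 15.22
tcp_pos: [0.533, -0.1138, 0.1176]
orientation: [3.139, 0.085, 0.006]
contact_force: [-0.5, 0.7, -0.4]
grip_width: 0.0471
gripper_force: 0.0
```

```bash
python3 -m crank '[[0.01,0.06,0,-0.006,0.1],[0.015,0.12,0,-0.006,0.1],[0.015,0.15,0,-0.006,0.1],[0.015,0.15,0,-0.006,0.1],[0.015,0.15,0,-0.006,0.1],[0.015,0.15,0,-0.006,0.1],[0.015,0.15,0,-0.006,0.1],[0.01,0.1,0,-0.003,0.1]]'
python3 -m crank '[[0,0.06,-0.05,0,0.1],[0,0.027,-0.05,0,0.1],[0,0,-0.05,0,0.1],[0,0,0,0,0.1],[0,0,0,0,0.1]]'
python3 - <<'E'
from h import *
m=r.camera_model("wrist");cv2.imwrite("pics/w5.png",r.grab_frame("wrist"))
import pickle;pickle.dump(m,open("w5.pkl","wb"))
o=r.get_obs();print(o["tcp_pos"],yaw()[0])
E
```

```text
clock: 15.88
tcp_pos: [0.5526, 0.0959, 0.1145]
orientation: [-3.14, -0.034, 0.003]
contact_force: [1.3, 0.7, -0.5]
grip_width: 0.0466
gripper_force: 0.0
clock: 16.3
tcp_pos: [0.5527, 0.1079, 0.0844]
orientation: [3.14, 0.027, -0.005]
contact_force: [0.5, -0.1, -0.6]
grip_width: 0.0469
gripper_force: 0.0
[0.553412   0.10806229 0.08519066] -89.01755911106622
```

View pics/w5.png

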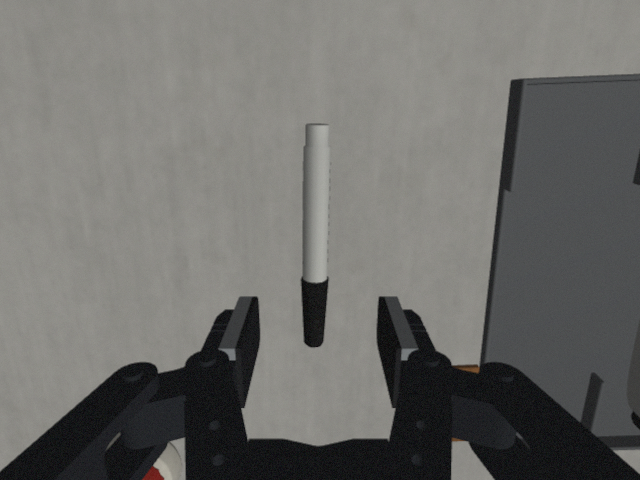

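The marker runs from (317,124) to (314,346), centred between the fingers.

```bash
python3 - <<'E'
from h import *
import pickle;m=pickle.load(open("w5.pkl","rb"))
for p in((317,124),(314,346)):print(ray("wrist",p,.009,m)*1000)
E
python3 -m crank '[[0.008,0.005,-0.08,0,0.1],[0,0,-0.1,0,0.1],[0,0,-0.1,0,0.1],[0,0,-0.08,0,0.1],[0,0,-0.03,0,0.1],[0,0,-0.015,0,0.1],[0,0,0,0,0.1],[0,0,0,0,0.1]]' 30
```

```text
[622.20051799 108.90100512   9.        ]
[485.75284605 108.63782672   9.        ]
clock: 17.02
tcp_pos: [0.5561, 0.1107, 0.0058]
orientation: [-3.141, -0.029, -0.002]
contact_force: [0.9, 0.4, 0.6]
grip_width: 0.0464
gripper_force: 0.0
```

```bash
python3 -m crank '[[-0.008,-0.008,-0.006,0,0.1],[0,0,0,0,-1],[0,0,0,0,-1],[0,0,0,0,-1],[0,0,0,0,-1],[0,0,0,0,-1]]'
python3 -m crank '[[0,0,0.05,0,-1],[0,0,0.1,0,-1],[0,0,0.15,0,-1],[0,0,0.05,0,-1],[0,0,0,0,-1]]'
```

```text
clock: 17.52
tcp_pos: [0.554, 0.1091, 0.0043]
orientation: [3.141, 0.029, 0.001]
contact_force: [-1.1, -1.3, 5.8]
grip_width: 0.0144
gripper_force: 29.5
clock: 17.93
tcp_pos: [0.5559, 0.11, 0.0768]
orientation: [-3.14, -0.03, -0.009]
contact_force: [0.7, -0.3, -0.5]
grip_width: 0.0144
gripper_force: 29.5
```

```bash
python3 -m crank '[[-0.018,-0.06,0,0.008,-1],[-0.02,-0.12,0,0.008,-1],[-0.02,-0.12,0,0.008,-1],[-0.02,-0.12,0,0.008,-1],[-0.02,-0.12,0,0.008,-1],[-0.02,-0.12,0,0.005,-1],[-0.02,-0.08,0,0,-1],[0,0,0,0,-1]]'
python3 -m crank '[[0,0,-0.03,0,-1],[0,0,-0.06,0,-1],[0,0,-0.06,0,-1],[0,0,-0.06,0,-1],[0,0,0,0,-1],[0,0,0,0,-1]]'
```

```text
clock: 18.6
tcp_pos: [0.523, -0.0446, 0.0717]
orientation: [3.138, 0.076, -0.008]
contact_force: [-0.9, -0.9, 0.1]
grip_width: 0.0142
gripper_force: 29.5
clock: 19.1
tcp_pos: [0.5252, -0.0379, 0.0303]
orientation: [-3.14, -0.088, 0.004]
contact_force: [0.8, 0.5, 0.3]
grip_width: 0.0143
gripper_force: 29.5
```

```bash
python3 -m crank '[[0.006,-0.005,-0.04,0,-1],[0,0,-0.03,0,-1],[0,0,-0.02,0,-1],[0,0,-0.01,0,-1],[0,0,-0.006,0,-1],[0,0,0,0,-1],[0,0,0,0,-1]]'
```

```text
clock: 19.68
tcp_pos: [0.5275, -0.0398, 0.0107]
orientation: [3.14, 0.085, 0.0]
contact_force: [-0.7, -0.4, -0.2]
grip_width: 0.0142
gripper_force: 29.5
```

```bash
python3 -m crank '[[0,0,-0.005,0,-1],[0,0,-0.006,0,-1],[0,0,0,0,-1],[0,0,0,0,-1]]'
python3 -m crank '[[0,0,0,0,-0.5],[0,0,0,0,-0.3],[0,0,0,0,-0.1],[0,0,0,0,0],[0,0,0,0,0]]'
python3 -m crank '[[0,0,0.06,0,0],[0,0,0.15,0,0],[0,0,0.15,0,0],[0,0,0.15,0,0],[0,0,0.15,0,0],[0,0,0.15,0,0],[0,0,0.15,0,0],[0,0,0,0,0]]'
python3 -m crank '[[-0.02,-0.05,0.1,0,0],[-0.02,-0.05,0.1,0,0],[-0.02,-0.05,0,0,0],[-0.02,-0.05,0,0,0],[0,0,0,0,0],[0,0,0,0,0]]'
python3 - <<'E'
from h import *
m=r.camera_model("wrist");cv2.imwrite("pics/w6.png",r.grab_frame("wrist"))
import pickle;pickle.dump(m,open("w6.pkl","wb"))
o=r.get_obs();print(o["tcp_pos"],yaw()[0])
E
```

```text
clock: 20.02
tcp_pos: [0.5274, -0.0398, 0.0083]
orientation: [3.14, 0.086, 0.0]
contact_force: [0.2, 0.4, 0.2]
grip_width: 0.0141
gripper_force: 29.5
clock: 20.43
tcp_pos: [0.5273, -0.0398, 0.0083]
orientation: [3.14, 0.086, 0.0]
contact_force: [0.1, 0.0, 0.5]
grip_width: 0.0427
gripper_force: 0.0
clock: 21.1
tcp_pos: [0.5307, -0.0392, 0.2071]
orientation: [3.139, 0.086, 0.016]
contact_force: [1.9, 0.6, 0.5]
grip_width: 0.0428
gripper_force: 0.0
clock: 21.6
tcp_pos: [0.5104, -0.0803, 0.2394]
orientation: [-3.14, -0.083, 0.003]
contact_force: [-1.1, 1.2, 0.6]
grip_width: 0.0425
gripper_force: 0.0
[ 0.5106919  -0.0795195   0.23943424] -86.88802367864992
```

View pics/w6.png

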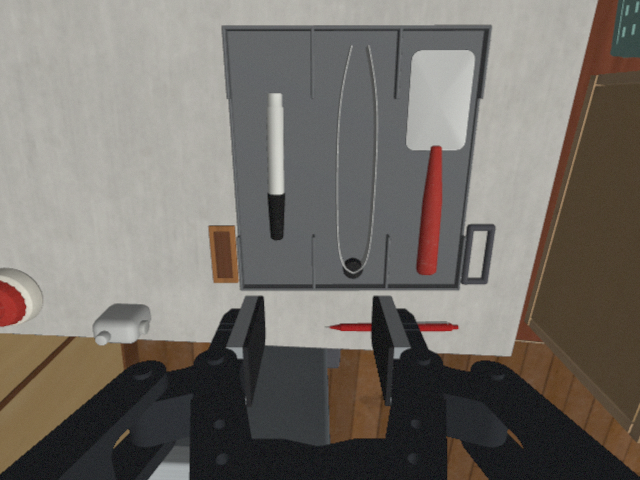

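All three tools lie flat in order: marker (276,167), tongs (355,158), scraper (433,160) beside the loop. The pen, counter and timer haven't moved.

```bash
python3 -c "
from bench import r
print(r.hand_in())"
```

```text
the job is handed in; nothing more can be done
None
```

The job is handed in: the scraper (loop-handle side), tongs (middle) and marker (tab side) lie flat, centred and released in the tray, at about 22 s of the 80 s allowed, with the pen, counter and timer left untouched.

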